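Wind the extractor timer, then hold the frit box lid just below its balance point

TASK

Air the blue frit box: first, with its lid still shut, wind the wind-up extractor timer clockwise until its red pointer stands in the green band. Then raise the box's sprung lid by its black handle until it is clearly past its balance point (without letting it fly wide open), bring it back down to just below that point, the handle no more than about 4 cm lower than at balance, and finish while still holding it there, still, by the handle. Leave the jar, the steel cup and the wooden paddle where they stand.

Things in the scene. Friction and masses are not known exactly. Their poses are not given: they have to be found in the camera images.
- frit_box: Open-topped blue steel box fixed to the bench, 200 (its x) by 260 (its y) by 110 mm high, origin at the centre of its underside. Its front (-x of its frame) faces roughly the robot. The lid is hinged along the top edge of the far (+x) wall: the hinge line is parallel to the box's y and passes through (100, 0, 110) mm of the box frame.
- lid (a joint): Angle of the blue lid (206 by 270 by 10 mm, 1.35 kg) about its hinge, rad: 0 shut (level), growing as the front edge rises and swings back; stop at 1.35. A spring carries part of its weight. Balance point at 0.75 rad: below it the lid sinks shut by itself, above it the spring drives it up to the stop. The pull is gentle: about 2 N at the handle when shut, 0.4 N when 0.1 rad off balance.
- lid_handle (a point): Black tab handle, fixed to the middle of the lid's front edge and sticking out ahead of it: 52 mm long (its x), 24 wide (its y, parallel to the hinge), 16 thick. Origin at its centre, 236 mm ahead of the hinge line and 6 mm above it when shut: 36 mm before the box's front wall, 116 mm above the bench; 275 mm at balance. It turns with the lid. Pinched across its width it swivels in the fingers.
- timer: Round grey timer housing with a white dial on top, 100 mm across and 45 mm high, fixed to the bench, on the left or the right of the box; origin at the centre of its underside. The scale starts at its -x and runs clockwise seen from above; the green band covers 2.1 to 2.9 rad clockwise from there.
- key (a joint): Angle of the timer's winding key, rad: 0 when its red pointer lies along the timer's -x, growing clockwise seen from above; stops at 0 and 3.3. The pointer stands in the green band from 2.1 to 2.9. A spring resists winding (about 0.1 to 0.15 N m in all) and an inner brake keeps the key wherever it is released.
- key_grip (a point): Point on the key's vertical axis at the height to grip, 70 mm above the bench, 25 mm above the dial. The key is a black upright wing, 44 mm long, 11 thick, 28 high (53 to 81 mm above the bench), with a red stripe on the pointer's half of its top. This frame turns with the key: -x is the pointer's direction along the wing, y is across its thickness, z is up.
- jar: Bystander: loose amber glass jar, 68 mm across, 100 mm high, origin at the centre of its underside. It stands on the side of the box opposite to the timer.
- mug: Bystander: loose steel cup, 76 mm across, 110 mm high, origin at the centre of its underside, farther back on the left.
- paddle: Bystander: loose wooden paddle lying flat, blade 120 by 85 mm (+x half) with a 110 mm handle, 18 mm thick, farther back on the right; origin on its underside where the handle meets the blade.
There are look-alikes about, which are no part of the job. Leave any purple look-alike of the timer alone.

How it is judged:
By the outcome, as a careful person would: the job done as asked, in the order asked, and still so for the second after the job is handed in, while the arm keeps its last pose, push and grip.
It also fails if it takes over 72 s, if anything falls off the work surface, if the arm or the gripper's body presses on something with over 40 N, if the wrist force passes 120 N, or if a joint passes its speed limit or range.

ROBOT

A 7-joint arm with a two-finger parallel gripper is mounted at the origin on the work surface. World frame = base frame: x ahead of the robot, y to its left, z up, the work surface at z = 0. Lengths are in m, angles in rad, forces in N, time in s.
With the tool pointing down it reaches from about 0.4 to 0.85 m from the base axis. Payload 10.4 kg.
Tool frame: the origin (TCP) lies at the very end of the fingers, on their centre line; the grasp point (between the pads) lies 19 mm behind it (manip.grip_point_offset is the distance from the TCP to the grasp point, in m); z points along the fingers, y is the line along which they close (so a half turn about z gives the same grasp; the last joint's range is limited). The gripper opens to 85 mm and grips with 20 to 120 N. Pads are 22 mm wide; open, the fingers measure 114 mm over their backs; the gripper's body (76 mm by 85 mm) begins 54 mm behind the grasp point. The pads swing forward as they close: fully open they stand 13 mm farther back than shut.
Start: joints at [-1.158, 0.332, -0.065, 1.46, 0.022, 1.35, -0.088], TCP at [0.264, 0.567, 0.231] pointing down, gripper open.
Joint ranges: [-2.6, 2.6], [-0.5, 2.12], [-1.47, 1.34], [0.16, 2.42], [-1.27, 4.41], [0.06, 2.06], [-2.6, 2.6]. Speed limits (rad/s): [2.22, 2.22, 2.79, 2.79, 3.14, 3.14, 3.14].

INTERFACE

Orientations are given as a unit quaternion [x, y, z, w].
In Python, from workcell import manip gives the robot as it stands. The module is installed in compiled form; this text tells all that it offers.
- The arm moves only by the shell command python3 -m inch 'ROWS' [OPENING] [FORCE]. ROWS is JSON, a list of rows, each a list of 2 entries, a list of its own where there are three numbers: the shift along the tool's x, y, z each as a share of 0.08 m, from -1 to 1, then the turn, a rotation vector about the tool's x, y, z each as a share of 45 degrees, from -1 to 1. A call has exactly 10 rows; each row is the pose to reach, as a shift and turn from the pose commanded when the call began, along the tool's axes at that moment; what a row does not reach only later rows make up. A row lasts 1/10 s, in which the tool goes at most 50 mm and 8.59 degrees, less where a joint would pass 70% of its speed; a pose out of reach is approached as far as the arm can. A call with a number of a shift or a turn outside -1 to 1 is refused whole. A call with a gripper value outside its range is refused whole. OPENING is the opening, from 0 (shut) to 1 (fully open), set as the call begins (- or left out, the last holds). The fingers move at their own pace and stop on an object; FORCE is the grip in N (left out, the last holds). Time passes only in rows, so rows that repeat a pose let the fingers close, or fill a call up. It gives the time, the measured TCP pose, the force, the opening and the grip force at its end, in the units of the state.
- manip.get_obs(): the state, without advancing time (a new reading comes with each control period).
- manip.camera(name): name is "scene" or "side" or "wrist"; returns the picture (420x560x3 uint8, red, green, blue); there is no depth.
- manip.camera_params(name): a dict with "fov_y" (degrees; the focal length in pixels is half the picture's height over the tangent of half this angle, whatever the lens; pixels are square), "cx", "cy" (the principal point, pixels), "k1" (the pictures are not rectified: a ray, as slopes to the right and down, at radius r is drawn at 1 + k1 r^2 times it, then the intrinsics apply), "camera_from_world" (4x4, takes a point from world to camera coordinates); the wrist camera has in their place "T_tool_cam" (4x4, takes a point from camera to tool coordinates, whose origin is the TCP and whose axes are the flange's). Camera axes: x right, y up, looking along -z (the intrinsics and any distortion apply to the point x, -y, -z); pixel columns grow to the right and rows downward; lengths in m; the calibration is good to about 2 mm. A picture is of the moment at which its call begins: read the wrist's pose just before it. camera_params takes no time and is no camera call.
- manip.hand_in(): hands the job in; it is judged then, once.
The state is a dict: "clock": time; "joint_pos": joint angles; "joint_velocities": joint speeds; "tau": joint torques, N m; "position": TCP position; "ee_rot": TCP orientation; "ft_force": force on the tool from outside, world axes, zero at the start; "torque": the same for the moment, N m; "grip_width": opening from 0.0 (shut) to 1.0 (fully open); "grasp_force": force on a finger pad.
Only numpy, scipy, OpenCV 4.12 (cv2) and the standard library are available. Lean on these libraries where they do the work, as an engineer would, in place of code of your own. Each camera call takes 0.05 s, during which the arm holds its last target. There are 200 camera calls.

## Working session

There is one attempt and no reset: what is moved stays moved. The work goes in short steps, Python scripts to look and compute and a shell command to move; the robot and the scene stay as the last step left them, time stands still between calls to the robot, and variables do not carry over. Pictures are saved under pics/ and viewed, at most 10 in all, crops included, and the job is handed in when it is done.

```bash
mkdir -p pics; python3 - <<'E'
from workcell import manip
import cv2,numpy as np
o=manip.get_obs();print({k:np.round(v,3).tolist() for k,v in o.items()},manip.grip_point_offset)
ims=[]
for n in("scene","side"):
    im=manip.camera(n)[...,::-1];cv2.imwrite(f"pics/{n}0.png",im)
    p=manip.camera_params(n);np.set_printoptions(precision=4,suppress=True);print(n,p)
print(manip.camera_params("wrist"))
E
```

```text
{'clock': 0.0, 'joint_pos': [-1.158, 0.333, -0.065, 1.461, 0.022, 1.35, -0.089], 'joint_velocities': [-0.001, -0.002, -0.0, -0.001, -0.001, 0.0, 0.001], 'tau': [0.0, -62.545, 0.049, -39.161, 0.016, 0.01, -0.0], 'position': [0.264, 0.566, 0.231], 'ee_rot': [0.216, 0.976, -0.001, -0.0], 'ft_force': [0.408, 0.179, 0.263], 'torque': [0.026, -0.022, 0.062], 'grasp_force': 0.0, 'grip_width': 0.999} 0.0187
scene {'fov_y': 46.611001389379425, 'cx': 286.04026898246326, 'cy': 205.69937577768047, 'k1': -0.14544442125085624, 'camera_from_world': array([[ 0.8142,  0.5805,  0.0133, -0.4294],
       [-0.4819,  0.6628,  0.5731,  0.1801],
       [ 0.3239, -0.473 ,  0.8194, -1.4152],
       [ 0.    ,  0.    ,  0.    ,  1.    ]])}
side {'fov_y': 56.1480580336516, 'cx': 283.6573655859529, 'cy': 212.2613776157959, 'k1': 0.012165436221291744, 'camera_from_world': array([[ 0.9986, -0.0533,  0.0063, -0.5386],
       [ 0.037 ,  0.7681,  0.6392, -0.0871],
       [-0.0389, -0.6381,  0.769 , -1.0399],
       [ 0.    ,  0.    ,  0.    ,  1.    ]])}
{'fov_y': 58.899875827600496, 'cx': 278.18364651799465, 'cy': 211.26483385619284, 'k1': 0.0313809569397553, 'T_tool_cam': array([[ 0.0004,  0.9526,  0.3041,  0.0784],
       [ 1.    , -0.0003, -0.0003,  0.0001],
       [-0.0002,  0.3041, -0.9526, -0.1423],
       [ 0.    ,  0.    ,  0.    ,  1.    ]])}
```

View pics/scene0.png

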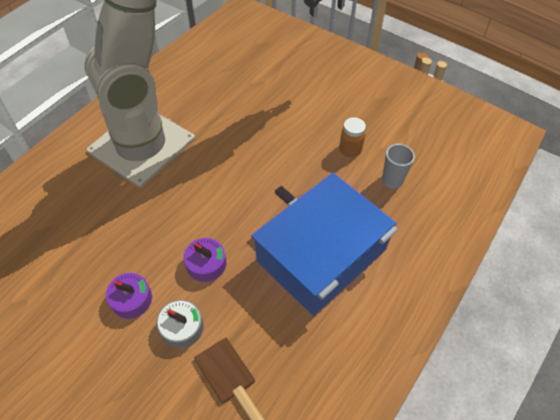

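View pics/side0.png

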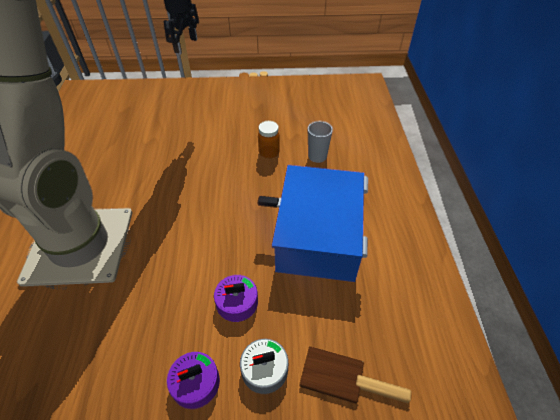

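The scene view shows the white timer at (180,322), the purple look-alikes at (205,258) and (128,295), and the handle at (286,195). In the side view the timer is at (264,362) and the handle at (268,201). The timer is on the box's right.

```bash
cat >h.py <<'E'
import numpy as np,cv2
from scipy.spatial.transform import Rotation as R
from workcell import manip
np.set_printoptions(precision=4,suppress=True)
def cam(n,obs=None):
    p=manip.camera_params(n)
    if n=="wrist":
        T=np.eye(4);T[:3,:3]=R.from_quat(obs["ee_rot"]).as_matrix();T[:3,3]=obs["position"];W=T@p["T_tool_cam"]
    else: W=np.linalg.inv(p["camera_from_world"])
    return p,W
def ray(c,uv):
    p,W=c;f=210/np.tan(np.radians(p["fov_y"]/2))
    K=np.array([[f,0,p["cx"]],[0,f,p["cy"]],[0,0,1.]])
    q=cv2.undistortPoints(np.array(uv,float).reshape(-1,1,2),K,np.array([p["k1"],0,0,0,0]))[:,0]
    d=np.c_[q[:,0],-q[:,1],-np.ones(len(q))]@W[:3,:3].T
    return W[:3,3],d
def onz(c,uv,z):
    o,d=ray(c,uv);return o+d*((z-o[2])/d[:,2:])
def two(c1,u1,c2,u2):
    o1,d1=ray(c1,u1);o2,d2=ray(c2,u2);out=[]
    for a,b in zip(d1,d2):
        s=np.linalg.lstsq(np.c_[a,-b],o2-o1,rcond=None)[0]
        out.append(np.r_[(o1+s[0]*a+o2+s[1]*b)/2,np.linalg.norm(o1+s[0]*a-o2-s[1]*b)])
    return np.array(out)
def masks(im):
    h=cv2.cvtColor(im,cv2.COLOR_BGR2HSV).astype(int);H,S,V=h[...,0],h[...,1],h[...,2]
    return dict(red=((H<6)|(H>174))&(S>190)&(V>110),black=(V<60),white=(S<60)&(V>130),blue=(H>105)&(H<122)&(S>150)&(V>60),green=(H>40)&(H<85)&(S>120))
def win(m,x,y,rx,ry=None):
    ry=ry or rx;k=np.zeros_like(m);k[max(0,y-ry):y+ry,max(0,x-rx):x+rx]=1;return m&k
def cen(m): v,u=np.nonzero(m);return [u.mean(),v.mean()],len(u)
E
python3 - <<'E'
from h import *
for n,t,hd in(("scene",(180,322),(286,195)),("side",(264,362),(266,201))):
    c=cam(n);im=cv2.imread(f"pics/{n}0.png");m=masks(im)
    for k,z in(("red",.081),("black",.081),("green",.045)):
        p,N=cen(win(m[k],*t,24 if k!="black" else 16));print(n,k,p,N,onz(c,p,z))
    w=win(m["white"]|m["black"]|m["red"]|m["green"],*t,30).astype(np.uint8);cs=max(cv2.findContours(w,0,2)[0],key=cv2.contourArea)
    hull=cv2.convexHull(cs);e=cv2.fitEllipse(hull);print("dial",e,onz(c,e[0],.045))
    hm=win(m["black"],*hd,15,12);p,N=cen(hm);print("handle",p,N,onz(c,p,.12))
    v,u=np.nonzero(hm);print(u.min(),u.max(),v.min(),v.max())
    b=m["blue"].astype(np.uint8);cs=max(cv2.findContours(b,0,2)[0],key=cv2.contourArea);a=cv2.approxPolyDP(cv2.convexHull(cs),4,True)[:,0]
    print("blue",np.c_[a,onz(c,a,.115)])
E
```

```text
scene red [np.float64(171.71428571428572), np.float64(312.0)] 7 [[ 0.47   -0.3453  0.081 ]]
scene black [np.float64(178.3653846153846), np.float64(317.75)] 52 [[ 0.4905 -0.3465  0.081 ]]
scene green [np.float64(194.55), np.float64(314.7)] 40 [[ 0.4999 -0.3124  0.045 ]]
dial ((178.59100341796875, 320.1593322753906), (40.106868743896484, 45.074886322021484), 63.84308624267578) [[ 0.4798 -0.3434  0.045 ]]
handle [np.float64(283.55357142857144), np.float64(196.16071428571428)] 56 [[0.5014 0.0235 0.12  ]]
276 292 188 202
blue [[333.     174.       0.5591   0.1546   0.115 ]
 [394.     224.       0.7546   0.113    0.115 ]
 [315.     295.       0.7036  -0.1444   0.115 ]
 [253.     235.       0.5068  -0.1033   0.115 ]]
side red [np.float64(257.11538461538464), np.float64(357.0769230769231)] 26 [[ 0.4682 -0.3468  0.081 ]]
side black [np.float64(264.4026845637584), np.float64(358.241610738255)] 149 [[ 0.4824 -0.3498  0.081 ]]
side green [np.float64(273.6756756756757), np.float64(345.94594594594594)] 74 [[ 0.5015 -0.3125  0.045 ]]
dial ((263.9951477050781, 365.284423828125), (48.452327728271484, 54.38383865356445), 179.73159790039062) [[ 0.4805 -0.3512  0.045 ]]
handle [np.float64(267.75581395348837), np.float64(201.1453488372093)] 172 [[0.5002 0.0256 0.12  ]]
258 278 196 206
blue [[422.       0.       1.2162   1.1845   0.115 ]
 [559.       0.       1.8196   1.1523   0.115 ]
 [559.     362.       1.0315  -0.3953   0.115 ]
 [408.      56.       1.0329   0.7132   0.115 ]]
```

```bash

python3 -m inch '[[[-0.08,-0.09,0],[0,0,0]],[[-0.16,-0.18,0],[0,0,0]],[[-0.25,-0.27,0],[0,0,0]],[[-0.34,-0.36,0],[0,0,0]],[[-0.42,-0.45,0],[0,0,0]],[[-0.5,-0.53,0],[0,0,0]],[[-0.59,-0.62,0],[0,0,0]],[[-0.67,-0.71,0],[0,0,0]],[[-0.76,-0.8,0],[0,0,0]],[[-0.84,-0.89,0],[0,0,0]]]'
python3 -m inch '[[[-0.08,-0.09,0],[0,0,0]],[[-0.16,-0.18,0],[0,0,0]],[[-0.25,-0.27,0],[0,0,0]],[[-0.34,-0.36,0],[0,0,0]],[[-0.42,-0.45,0],[0,0,0]],[[-0.5,-0.53,0],[0,0,0]],[[-0.59,-0.62,0],[0,0,0]],[[-0.67,-0.71,0],[0,0,0]],[[-0.76,-0.8,0],[0,0,0]],[[-0.84,-0.89,0],[0,0,0]]]'
python3 -c "
from workcell import manip;o=manip.get_obs();print(o['joint_pos'],o['ee_rot'])"
```

```text
clock: 1.1
position: [0.295, 0.4729, 0.2314]
ee_rot: [0.216, 0.976, 0.0, 0.0]
ft_force: [-0.7, 0.4, -0.5]
grip_width: 1.0
grasp_force: 0.0
clock: 2.1
position: [0.3259, 0.3799, 0.2313]
ee_rot: [0.216, 0.976, 0.0, 0.0]
ft_force: [0.2, -1.6, -0.5]
grip_width: 0.996
grasp_force: 0.0
[-9.74200817e-01  5.79662062e-02  2.19042854e-02  1.78483240e+00
 -1.30700400e-03  1.29875482e+00  1.82873780e-01] [2.16248279e-01 9.76338405e-01 2.26117650e-05 1.49801924e-05]
```

```bash

python3 -m inch '[[[-0.08,-0.09,0],[0,0,0]],[[-0.16,-0.18,0],[0,0,0]],[[-0.25,-0.27,0],[0,0,0]],[[-0.34,-0.36,0],[0,0,0]],[[-0.42,-0.45,0],[0,0,0]],[[-0.5,-0.53,0],[0,0,0]],[[-0.59,-0.62,0],[0,0,0]],[[-0.67,-0.71,0],[0,0,0]],[[-0.76,-0.8,0],[0,0,0]],[[-0.84,-0.89,0],[0,0,0]]]'
python3 -m inch '[[[-0.08,-0.09,0],[0,0,0]],[[-0.16,-0.18,0],[0,0,0]],[[-0.25,-0.27,0],[0,0,0]],[[-0.34,-0.36,0],[0,0,0]],[[-0.42,-0.45,0],[0,0,0]],[[-0.5,-0.53,0],[0,0,0]],[[-0.59,-0.62,0],[0,0,0]],[[-0.67,-0.71,0],[0,0,0]],[[-0.76,-0.8,0],[0,0,0]],[[-0.84,-0.89,0],[0,0,0]]]'
python3 -m inch '[[[-0.08,-0.09,0],[0,0,0]],[[-0.16,-0.18,0],[0,0,0]],[[-0.25,-0.27,0],[0,0,0]],[[-0.34,-0.36,0],[0,0,0]],[[-0.42,-0.45,0],[0,0,0]],[[-0.5,-0.53,0],[0,0,0]],[[-0.59,-0.62,0],[0,0,0]],[[-0.67,-0.71,0],[0,0,0]],[[-0.76,-0.8,0],[0,0,0]],[[-0.84,-0.89,0],[0,0,0]]]'
python3 -c "
from workcell import manip;o=manip.get_obs();print(o['joint_pos'],o['ee_rot'])"
```

```text
clock: 3.1
position: [0.3567, 0.2871, 0.2313]
ee_rot: [0.216, 0.976, 0.0, 0.0]
ft_force: [-0.2, 0.2, 0.0]
grip_width: 1.001
grasp_force: 0.0
clock: 4.1
position: [0.3876, 0.1942, 0.2313]
ee_rot: [0.216, 0.976, 0.0, 0.0]
ft_force: [-0.3, 0.3, -0.0]
grip_width: 0.997
grasp_force: 0.0
clock: 5.1
position: [0.4184, 0.1012, 0.2313]
ee_rot: [0.216, 0.976, 0.0, 0.0]
ft_force: [-0.2, -0.3, 0.7]
grip_width: 1.002
grasp_force: 0.0
[-0.69640116 -0.12585054  0.32799933  1.95424093  0.04185016  1.30670644
  0.75313635] [2.16236879e-01 9.76340929e-01 4.02313725e-05 1.66964578e-05]
```

```bash

python3 -m inch '[[[-0.06,-0.1,0],[0,0,0]],[[-0.12,-0.19,0],[0,0,0]],[[-0.18,-0.29,0],[0,0,0]],[[-0.24,-0.38,0],[0,0,0]],[[-0.3,-0.48,0],[0,0,0]],[[-0.37,-0.57,0],[0,0,0]],[[-0.43,-0.67,0],[0,0,0]],[[-0.49,-0.76,0],[0,0,0]],[[-0.55,-0.86,0],[0,0,0]],[[-0.61,-0.95,0],[0,0,0]]]'
python3 -m inch '[[[-0.06,-0.1,0],[0,0,0]],[[-0.12,-0.19,0],[0,0,0]],[[-0.18,-0.29,0],[0,0,0]],[[-0.24,-0.38,0],[0,0,0]],[[-0.3,-0.48,0],[0,0,0]],[[-0.37,-0.57,0],[0,0,0]],[[-0.43,-0.67,0],[0,0,0]],[[-0.49,-0.76,0],[0,0,0]],[[-0.55,-0.86,0],[0,0,0]],[[-0.61,-0.95,0],[0,0,0]]]'
python3 -m inch '[[[-0.06,-0.1,0],[0,0,0]],[[-0.12,-0.19,0],[0,0,0]],[[-0.18,-0.29,0],[0,0,0]],[[-0.24,-0.38,0],[0,0,0]],[[-0.3,-0.48,0],[0,0,0]],[[-0.37,-0.57,0],[0,0,0]],[[-0.43,-0.67,0],[0,0,0]],[[-0.49,-0.76,0],[0,0,0]],[[-0.55,-0.86,0],[0,0,0]],[[-0.61,-0.95,0],[0,0,0]]]'
python3 -m inch '[[[-0.06,-0.1,0],[0,0,0]],[[-0.12,-0.19,0],[0,0,0]],[[-0.18,-0.29,0],[0,0,0]],[[-0.24,-0.38,0],[0,0,0]],[[-0.3,-0.48,0],[0,0,0]],[[-0.37,-0.57,0],[0,0,0]],[[-0.43,-0.67,0],[0,0,0]],[[-0.49,-0.76,0],[0,0,0]],[[-0.55,-0.86,0],[0,0,0]],[[-0.61,-0.95,0],[0,0,0]]]'
python3 -m inch '[[[-0.06,-0.1,0],[0,0,0]],[[-0.12,-0.19,0],[0,0,0]],[[-0.18,-0.29,0],[0,0,0]],[[-0.24,-0.38,0],[0,0,0]],[[-0.3,-0.48,0],[0,0,0]],[[-0.37,-0.57,0],[0,0,0]],[[-0.43,-0.67,0],[0,0,0]],[[-0.49,-0.76,0],[0,0,0]],[[-0.55,-0.86,0],[0,0,0]],[[-0.61,-0.95,0],[0,0,0]]]' | head -2
python3 - <<'E'
from h import *
o=manip.get_obs();c=cam("wrist",o);im=manip.camera("wrist")[...,::-1].copy();cv2.imwrite("pics/w1.png",im);print(o['joint_pos'],o['position'],o['ee_rot'])
E
```

```text
clock: 6.1
position: [0.4304, 0.0118, 0.2313]
ee_rot: [0.216, 0.976, 0.0, -0.0]
ft_force: [0.1, 1.1, -0.6]
grip_width: 0.999
grasp_force: 0.0
clock: 7.1
position: [0.4425, -0.0778, 0.2313]
ee_rot: [0.216, 0.976, 0.0, -0.0]
ft_force: [1.4, 0.7, -0.3]
grip_width: 0.999
grasp_force: 0.0
clock: 8.1
position: [0.4547, -0.1673, 0.2313]
ee_rot: [0.216, 0.976, 0.0, -0.0]
ft_force: [0.4, -0.6, 1.2]
grip_width: 1.001
grasp_force: 0.0
clock: 9.1
position: [0.4668, -0.2567, 0.2312]
ee_rot: [0.216, 0.976, 0.0, -0.0]
ft_force: [0.8, -0.2, -0.3]
grip_width: 0.996
grasp_force: 0.0
clock: 10.1
position: [0.479, -0.3462, 0.2313]
[-0.119   0.3234  0.834   1.5925 -0.2445  1.3346  1.8818] [ 0.479  -0.3462  0.2313] [ 0.2162  0.9763  0.     -0.    ]
```

View pics/w1.png

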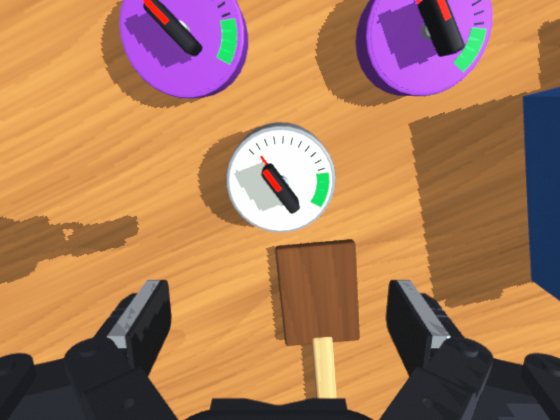

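The wrist view shows the white dial centred near (281,178). The key runs from its red tip at (265,165) to its tail at (295,208), and the green band is at (321,190).

```bash
python3 - <<'E'
from h import *
o=manip.get_obs();c=cam("wrist",o);im=cv2.imread("pics/w1.png");m=masks(im)
k=win((m["black"]|m["red"]),283,188,30,35).astype(np.uint8)
n,l,s,ce=cv2.connectedComponentsWithStats(k);i=1+s[1:,4].argmax();v,u=np.nonzero(l==i);print(s[i],ce[i])
r=cv2.minAreaRect(np.c_[u,v].astype(np.int32));print(r,onz(c,cv2.boxPoints(r),.078),onz(c,[r[0]],.075))
P=onz(c,np.c_[u,v],.081)[:,:2];C=P.mean(0);w,V=np.linalg.eigh(np.cov((P-C).T));print("key C",C,"dir deg",np.degrees(np.arctan2(V[1,1],V[0,1])))
p,N=cen(win(m["red"],275,178,20,26));R1=onz(c,p,.081)[0,:2];print("red",p,N,R1)
p,N=cen(win(m["green"],321,190,20));G=onz(c,[p],.045)[0,:2]
d=win(m["white"]|m["black"]|m["red"]|m["green"],281,178,60,60).astype(np.uint8)
cs=max(cv2.findContours(d,0,2)[0],key=cv2.contourArea);e=cv2.fitEllipse(cv2.convexHull(cs));D=onz(c,[e[0]],.045)[0,:2];print("dial",e,D)
a=lambda q:np.degrees(np.arctan2(*(q[::-1])))
print("green ang",a(G-D), "red ang",a(R1-C),a(R1-D))
gv,gu=np.nonzero(win(m["green"],321,190,20));q=onz(c,np.c_[gu,gv],.045)[:,:2]-D;A=np.degrees(np.arctan2(q[:,1],q[:,0]));print("green span",A.min(),A.max())
E
```

```text
[261 157  37  55 630] [279.8333 187.0603]
((277.3399963378906, 184.1199951171875), (63.0000114440918, 14.400002479553223), 53.13010025024414) [[ 0.4481 -0.3555  0.078 ]
 [ 0.4457 -0.3442  0.078 ]
 [ 0.4967 -0.3339  0.078 ]
 [ 0.4995 -0.3457  0.078 ]] [[ 0.4726 -0.3452  0.075 ]]
key C [ 0.4745 -0.3438] dir deg -171.59526857013768
red [np.float64(270.8616352201258), np.float64(178.38993710691824)] 159 [ 0.4648 -0.3473]
dial ((280.4390563964844, 178.42611694335938), (106.92161560058594, 109.21114349365234), 69.29666137695312) [ 0.4755 -0.3436]
green ang 50.329044708485654 red ang -159.97158878847486 -160.8379823969799
green span 27.701275318079887 72.56757759287534
```

```bash

python3 -m inch '[[[0,0,0.1],[0,0,-0.07]],[[0.01,0,0.2],[0,0,-0.15]],[[0.01,0,0.3],[0,0,-0.22]],[[0.02,0,0.4],[0,0,-0.29]],[[0.02,0,0.5],[0,0,-0.36]],[[0.03,0,0.6],[0,0,-0.44]],[[0.03,0,0.7],[0,0,-0.51]],[[0.04,0,0.8],[0,0,-0.58]],[[0.04,0,0.9],[0,0,-0.66]],[[0.04,0,1],[0,0,-0.73]]]'
python3 - <<'E'
from h import *
o=manip.get_obs();c=cam("wrist",o);im=manip.camera("wrist")[...,::-1].copy();cv2.imwrite("pics/w2.png",im);print(o['joint_pos'],o['position'],o['ee_rot'])
E
```

```text
clock: 11.15
position: [0.4761, -0.3441, 0.1509]
ee_rot: [-0.07, 0.998, 0.0, 0.0]
ft_force: [0.1, 0.4, -0.8]
grip_width: 1.0
grasp_force: 0.0
[-0.0212  0.3604  0.7029  1.6987 -0.25    1.1744  2.4585] [ 0.4761 -0.3441  0.1509] [-0.07    0.9975  0.0001  0.    ]
```

View pics/w2.png

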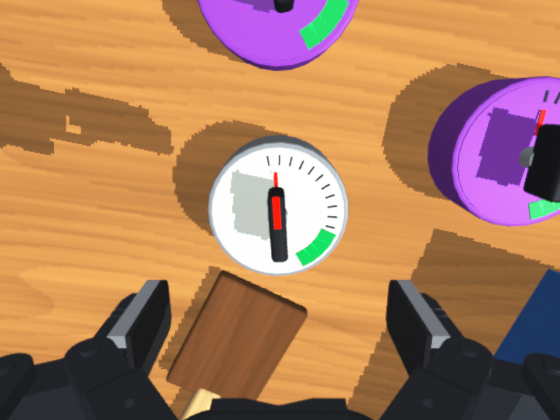

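The key now stands nearly upright in view, with its top centre near (279,222), between the fingers. I'll do one check of the centre.

```bash
python3 - <<'E'
from h import *
o=manip.get_obs();c=cam("wrist",o);im=cv2.imread("pics/w2.png");m=masks(im)
k=win((m["black"]|m["red"]),278,225,14,40).astype(np.uint8)
v,u=np.nonzero(k);v0=v.min();print(u.min(),u.max(),v.min(),v.max())
kk=np.array([[278,187],[279,260]]);print("key ends top",onz(c,[[276.5,188]],.081),onz(c,[[280.5,246]],.081),"bottom tail",onz(c,[[281,262]],.053))
d=win(m["white"]|m["black"]|m["red"]|m["green"],278,208,72,72).astype(np.uint8)
cs=max(cv2.findContours(d,0,2)[0],key=cv2.contourArea);e=cv2.fitEllipse(cv2.convexHull(cs));print(e,onz(c,[e[0]],.045))
E
```

```text
268 286 185 260
key ends top [[ 0.4507 -0.3478  0.081 ]] [[ 0.4866 -0.3402  0.081 ]] bottom tail [[ 0.5103 -0.3361  0.053 ]]
((277.90966796875, 208.4464111328125), (133.3892822265625, 140.37281799316406), 86.58820343017578) [[ 0.474  -0.3436  0.045 ]]
```

```bash

python3 -m inch '[[[0,0,0.1],[0,0,-0.01]],[[0.01,0,0.2],[0,0,-0.02]],[[0.01,0,0.3],[0,0,-0.03]],[[0.02,0,0.4],[0,0,-0.04]],[[0.02,0,0.5],[0,0,-0.05]],[[0.03,0,0.6],[0,0,-0.06]],[[0.03,0,0.7],[0,0,-0.07]],[[0.03,0,0.8],[0,0,-0.08]],[[0.03,0,0.9],[0,0,-0.08]],[[0.03,0,1],[0,0,-0.08]]]'
python3 -m inch '[[[0,0,0.07],[0,0,0]],[[0,0,0.14],[0,0,0]],[[0,0,0.2],[0,0,0]],[[0,0,0.21],[0,0,0]],[[0,0,0.21],[0,0,0]],[[0,0,0.21],[0,0,0]],[[0,0,0.21],[0,0,0]],[[0,0,0.21],[0,0,0]],[[0,0,0.21],[0,0,0]],[[0,0,0.21],[0,0,0]]]'
python3 -m inch '[[[0,0,0],[0,0,0]],[[0,0,0],[0,0,0]],[[0,0,0],[0,0,0]],[[0,0,0],[0,0,0]],[[0,0,0],[0,0,0]],[[0,0,0],[0,0,0]],[[0,0,0],[0,0,0]],[[0,0,0],[0,0,0]],[[0,0,0],[0,0,0]],[[0,0,0],[0,0,0]]]' 0 50
python3 -c "
from workcell import manip;o=manip.get_obs();print(o['joint_pos'],o['torque'])"
```

```text
clock: 12.2
position: [0.4736, -0.3444, 0.0706]
ee_rot: [-0.1, 0.995, 0.0, 0.0]
ft_force: [-0.2, 0.4, 1.2]
grip_width: 1.004
grasp_force: 0.0
clock: 13.2
position: [0.4737, -0.3444, 0.0545]
ee_rot: [-0.1, 0.995, 0.0, 0.0]
ft_force: [1.3, -0.4, -0.4]
grip_width: 0.998
grasp_force: 0.0
clock: 14.2
position: [0.4738, -0.3451, 0.0547]
ee_rot: [-0.1, 0.995, -0.001, 0.0]
ft_force: [1.6, -5.3, -0.8]
grip_width: 0.123
grasp_force: 50.9
[ 0.06696266  0.4611676   0.60086246  1.78245408 -0.30487581  0.99078634
  2.55869722] [-1.1175763  -0.40026339 -0.07540154]
```

```bash

python3 -m inch '[[[0,0,0],[0,0,0.1]],[[0,0,0],[0,0,0.2]],[[0,0,0],[0,0,0.3]],[[0,0,0],[0,0,0.4]],[[0,0,0],[0,0,0.5]],[[0,0,0],[0,0,0.6]],[[0,0,0],[0,0,0.7]],[[0,0,0],[0,0,0.8]],[[0,0,0],[0,0,0.9]],[[0,0,0],[0,0,1]]]'
python3 -m inch '[[[0,0,0],[0,0,0.1]],[[0,0,0],[0,0,0.2]],[[0,0,0],[0,0,0.3]],[[0,0,0],[0,0,0.4]],[[0,0,0],[0,0,0.5]],[[0,0,0],[0,0,0.6]],[[0,0,0],[0,0,0.7]],[[0,0,0],[0,0,0.8]],[[0,0,0],[0,0,0.9]],[[0,0,0],[0,0,1]]]'
python3 -c "
from workcell import manip;o=manip.get_obs();print(o['joint_pos'],o['torque'])"
```

```text
clock: 15.2
position: [0.4746, -0.3414, 0.0546]
ee_rot: [0.289, 0.957, 0.002, -0.001]
ft_force: [-0.6, 10.1, 9.3]
grip_width: 0.115
grasp_force: 52.4
clock: 16.2
position: [0.4777, -0.3393, 0.0547]
ee_rot: [0.632, 0.775, 0.004, -0.001]
ft_force: [9.4, 14.9, 6.5]
grip_width: 0.115
grasp_force: 52.1
[-0.17947755  0.5824597   0.9374618   1.79208788 -0.54617567  1.04957825
  1.16725548] [ 2.96507609 -2.00734922  0.15659248]
```

```bash

python3 -m inch '[[[0.01,0.02,0],[0,0,0.1]],[[0.02,0.04,0],[0,0,0.2]],[[0.03,0.05,0],[0,0,0.3]],[[0.03,0.05,0],[0,0,0.4]],[[0.03,0.05,0],[0,0,0.5]],[[0.03,0.05,0],[0,0,0.6]],[[0.03,0.05,0],[0,0,0.7]],[[0.03,0.05,0],[0,0,0.8]],[[0.03,0.05,0],[0,0,0.9]],[[0.03,0.05,0],[0,0,1]]]'
python3 -m inch '[[[0,0,0],[0,0,0.1]],[[0,0,0],[0,0,0.2]],[[0,0,0],[0,0,0.22]],[[0,0,0],[0,0,0.22]],[[0,0,0],[0,0,0.22]],[[0,0,0],[0,0,0.22]],[[0,0,0],[0,0,0.22]],[[0,0,0],[0,0,0.22]],[[0,0,0],[0,0,0.22]],[[0,0,0],[0,0,0.22]]]'
python3 -m inch '[[[0,0,0],[0,0,0]],[[0,0,0],[0,0,0]],[[0,0,0],[0,0,0]],[[0,0,0],[0,0,0]],[[0,0,-0.1],[0,0,0]],[[0,0,-0.25],[0,0,0]],[[0,0,-0.4],[0,0,0]],[[0,0,-0.6],[0,0,0]],[[0,0,-0.8],[0,0,0]],[[0,0,-1],[0,0,0]]]' 1
python3 - <<'E'
from h import *
o=manip.get_obs();c=cam("wrist",o);im=manip.camera("wrist")[...,::-1].copy();cv2.imwrite("pics/w3.png",im);print(o['joint_pos'],o['position'],o['ee_rot'])
E
```

```text
clock: 17.2
position: [0.4816, -0.3397, 0.0548]
ee_rot: [0.881, 0.474, 0.003, 0.001]
ft_force: [16.7, -3.0, -8.0]
grip_width: 0.118
grasp_force: 50.4
clock: 18.2
position: [0.4823, -0.3402, 0.0548]
ee_rot: [0.918, 0.397, 0.003, 0.002]
ft_force: [17.8, -6.0, -11.3]
grip_width: 0.118
grasp_force: 50.0
clock: 19.2
position: [0.4772, -0.3414, 0.1362]
ee_rot: [0.919, 0.395, 0.0, 0.0]
ft_force: [-0.3, 0.5, 0.4]
grip_width: 0.998
grasp_force: 0.0
[-0.3602  0.6302  1.2432  1.7298 -0.6288  1.2497  0.2798] [ 0.4772 -0.3414  0.1362] [0.9185 0.3954 0.0002 0.0002]
```

View pics/w3.png

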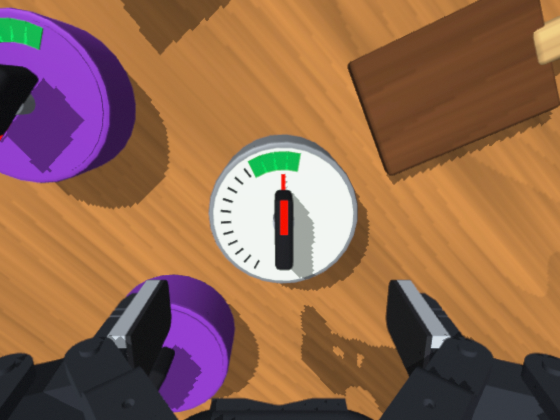

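The pointer at (283,180) stands inside the green band, which spans (249,168) to (300,160). Next is the handle.

```bash

python3 -m inch '[[[0.08,-0.08,-0.06],[0,0,-0.09]],[[0.16,-0.15,-0.12],[0,0,-0.18]],[[0.25,-0.23,-0.18],[0,0,-0.27]],[[0.33,-0.31,-0.24],[0,0,-0.36]],[[0.41,-0.38,-0.3],[0,0,-0.45]],[[0.49,-0.46,-0.36],[0,0,-0.54]],[[0.57,-0.54,-0.42],[0,0,-0.63]],[[0.66,-0.62,-0.48],[0,0,-0.72]],[[0.74,-0.69,-0.54],[0,0,-0.81]],[[0.82,-0.77,-0.6],[0,0,-0.9]]]' | head -3
python3 -m inch '[[[0.1,0,-0.03],[0,0,-0.09]],[[0.2,0,-0.06],[0,0,-0.18]],[[0.3,0,-0.09],[0,0,-0.27]],[[0.4,0,-0.12],[0,0,-0.36]],[[0.5,0,-0.15],[0,0,-0.45]],[[0.6,0,-0.18],[0,0,-0.54]],[[0.7,0,-0.21],[0,0,-0.63]],[[0.8,0,-0.24],[0,0,-0.72]],[[0.9,0,-0.27],[0,0,-0.81]],[[1,0,-0.3],[0,0,-0.9]]]' | head -3
python3 -m inch '[[[0.1,0.08,0],[0,0,-0.09]],[[0.19,0.16,0],[0,0,-0.18]],[[0.29,0.24,0],[0,0,-0.27]],[[0.38,0.32,0],[0,0,-0.36]],[[0.48,0.4,0],[0,0,-0.45]],[[0.57,0.49,0],[0,0,-0.54]],[[0.67,0.57,0],[0,0,-0.63]],[[0.76,0.65,0],[0,0,-0.72]],[[0.86,0.73,0],[0,0,-0.81]],[[0.95,0.81,0],[0,0,-0.9]]]' | head -3
python3 -m inch '[[[0.01,0.1,0],[0,0,0]],[[0.02,0.2,0],[0,0,0]],[[0.03,0.3,0],[0,0,0]],[[0.04,0.4,0],[0,0,0]],[[0.05,0.5,0],[0,0,0]],[[0.06,0.6,0],[0,0,0]],[[0.07,0.7,0],[0,0,0]],[[0.08,0.8,0],[0,0,0]],[[0.09,0.9,0],[0,0,0]],[[0.1,1,0],[0,0,0]]]'
python3 - <<'E'
from h import *
o=manip.get_obs();c=cam("wrist",o);im=manip.camera("wrist")[...,::-1].copy();cv2.imwrite("pics/w4.png",im);print(o['joint_pos'],o['position'],o['ee_rot'])
E
```

```text
clock: 20.25
position: [0.4774, -0.2511, 0.1832]
ee_rot: [0.724, 0.69, 0.0, 0.0]
clock: 21.25
position: [0.4814, -0.1714, 0.2071]
ee_rot: [0.441, 0.898, 0.0, 0.0]
clock: 22.25
position: [0.4865, -0.0716, 0.2069]
ee_rot: [0.103, 0.995, 0.0, 0.0]
clock: 23.25
position: [0.4953, 0.009, 0.2065]
ee_rot: [0.104, 0.995, 0.0, 0.0]
ft_force: [-0.4, 0.2, 0.5]
grip_width: 1.0
grasp_force: 0.0
[-1.0317  0.0505  0.9654  1.8697 -0.044   1.2433  1.3101] [0.4953 0.009  0.2065] [0.1038 0.9946 0.0001 0.    ]
```

View pics/w4.png

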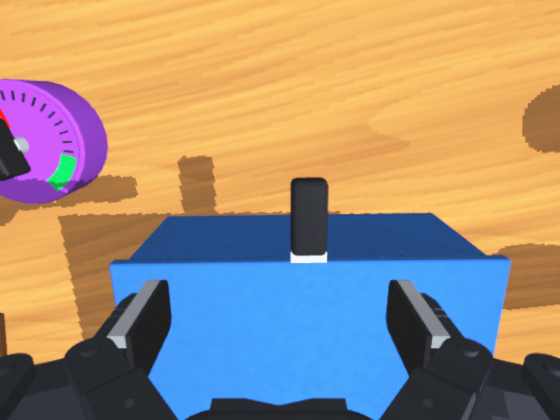

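The handle fills (291–327, 178–255) and the lid's front edge is level at row 261, so the yaw is aligned.

```bash
python3 - <<'E'
from h import *
o=manip.get_obs();c=cam("wrist",o);im=cv2.imread("pics/w4.png");m=masks(im)
p=np.array([[309,180],[309,252],[309,217],[111,262],[510,258]])
P=onz(c,p,.124);P[3:]=onz(c,p[3:],.115)
T=R.from_quat(o["ee_rot"]).as_matrix()
print(P);print("len",np.linalg.norm(P[0]-P[1]),"lid w",np.linalg.norm(P[3]-P[4]))
print("tool shift m",(P-o["position"])@T)
e=P[4]-P[3];print("edge ang",np.degrees(np.arctan2(e[1],e[0])))
E
```

```text
[[ 0.473   0.0349  0.124 ]
 [ 0.5206  0.0262  0.124 ]
 [ 0.4968  0.0305  0.124 ]
 [ 0.5041 -0.108   0.115 ]
 [ 0.5566  0.1588  0.115 ]]
len 0.04838363977698135 lid w 0.2719016099778242
tool shift m [[ 0.0269  0.0193  0.0825]
 [-0.0215  0.0206  0.0825]
 [ 0.0027  0.0199  0.0825]
 [-0.0328 -0.1142  0.0914]
 [-0.0296  0.1577  0.0915]]
edge ang 78.85180655088789
```

```bash

python3 -m inch '[[[0.02,0.06,0.1],[0,0,0]],[[0.04,0.12,0.2],[0,0,0]],[[0.06,0.18,0.3],[0,0,0]],[[0.06,0.25,0.4],[0,0,0]],[[0.06,0.25,0.5],[0,0,0]],[[0.06,0.25,0.6],[0,0,0]],[[0.06,0.25,0.7],[0,0,0]],[[0.06,0.25,0.8],[0,0,0]],[[0.06,0.25,0.9],[0,0,0]],[[0.06,0.25,1],[0,0,0]]]'
python3 -m inch '[[[0,0,0.08],[0,0,0]],[[0,0,0.16],[0,0,0]],[[0,0,0.24],[0,0,0]],[[0,0,0.32],[0,0,0]],[[0,0,0.37],[0,0,0]],[[0,0,0.37],[0,0,0]],[[0,0,0.37],[0,0,0]],[[0,0,0.37],[0,0,0]],[[0,0,0.37],[0,0,0]],[[0,0,0.37],[0,0,0]]]'
python3 -m inch '[[[0,0,0],[0,0,0]],[[0,0,0],[0,0,0]],[[0,0,0],[0,0,0]],[[0,0,0],[0,0,0]],[[0,0,0],[0,0,0]],[[0,0,0],[0,0,0]],[[0,0,0],[0,0,0]],[[0,0,0],[0,0,0]],[[0,0,0],[0,0,0]],[[0,0,0],[0,0,0]]]' 0 30
```

```text
clock: 24.3
position: [0.4946, 0.0288, 0.1258]
ee_rot: [0.104, 0.995, 0.0, -0.0]
ft_force: [0.2, 0.5, -0.3]
grip_width: 1.005
grasp_force: 0.0
clock: 25.3
position: [0.4948, 0.0289, 0.0971]
ee_rot: [0.104, 0.995, 0.0, 0.0]
ft_force: [-0.3, -0.4, -0.9]
grip_width: 0.996
grasp_force: 0.0
clock: 26.3
position: [0.4947, 0.0293, 0.097]
ee_rot: [0.104, 0.995, 0.0, 0.0]
ft_force: [-0.7, 5.3, 2.2]
grip_width: 0.273
grasp_force: 34.4
```

```bash

python3 -m inch '[[[0,0,-0.09],[0,0,0]],[[-0.01,0,-0.18],[0,0,0]],[[-0.02,0,-0.265],[0,0,0]],[[-0.03,0,-0.35],[0,0,0]],[[-0.045,0,-0.44],[0,0,0]],[[-0.06,0,-0.53],[0,0,0]],[[-0.08,0,-0.61],[0,0,0]],[[-0.1,0,-0.7],[0,0,0]],[[-0.13,0,-0.78],[0,0,0]],[[-0.155,0,-0.865],[0,0,0]]]'
python3 -m inch '[[[-0.03,0,-0.085],[0,0,0]],[[-0.065,0,-0.17],[0,0,0]],[[-0.1,0,-0.25],[0,0,0]],[[-0.135,0,-0.33],[0,0,0]],[[-0.17,0,-0.41],[0,0,0]],[[-0.215,0,-0.485],[0,0,0]],[[-0.26,0,-0.56],[0,0,0]],[[-0.305,0,-0.635],[0,0,0]],[[-0.355,0,-0.71],[0,0,0]],[[-0.4,0,-0.785],[0,0,0]]]'
python3 - <<'E'
from h import *
im=manip.camera("side")[...,::-1].copy();cv2.imwrite("pics/s1.png",im[40:340,100:500]);print(manip.get_obs()['joint_pos'])
E
```

```text
clock: 27.3
position: [0.5064, 0.027, 0.1659]
ee_rot: [0.104, 0.995, 0.0, -0.0]
ft_force: [1.9, 5.8, -3.1]
grip_width: 0.274
grasp_force: 33.6
clock: 28.3
position: [0.5379, 0.0208, 0.2285]
ee_rot: [0.103, 0.995, 0.001, -0.001]
ft_force: [3.5, 6.0, -3.9]
grip_width: 0.275
grasp_force: 34.1
[-0.9703  0.19    0.9648  1.733  -0.163   1.3026  1.3932]
```

View pics/s1.png

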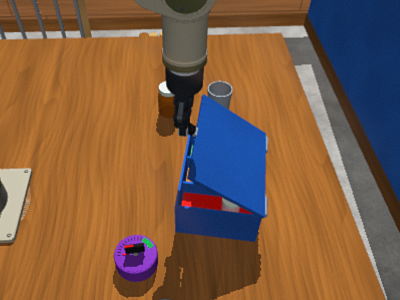

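The lid is rising at the handle (about (190,130) in the crop), so I continue past balance.

```bash

python3 -m inch '[[[-0.06,0,-0.08],[0,0,0]],[[-0.125,0,-0.16],[0,0,0]],[[-0.19,0,-0.24],[0,0,0]],[[-0.265,0,-0.315],[0,0,0]],[[-0.335,0,-0.39],[0,0,0]],[[-0.415,0,-0.46],[0,0,0]],[[-0.49,0,-0.525],[0,0,0]],[[-0.57,0,-0.59],[0,0,0]],[[-0.65,0,-0.655],[0,0,0]],[[-0.735,0,-0.715],[0,0,0]]]'
python3 - <<'E'
from h import *
o=manip.get_obs();g=o["position"]+R.from_quat(o["ee_rot"]).as_matrix()@[0,0,-.0187];print("lid est",np.arcsin((g[2]-.11)/.236)-.0254,g)
im=manip.camera("side")[...,::-1].copy();cv2.imwrite("pics/s2.png",im[40:340,100:500])
E
```

```text
clock: 29.35
position: [0.5955, 0.0095, 0.2859]
ee_rot: [0.103, 0.995, 0.001, -0.001]
ft_force: [0.8, 8.6, 2.3]
grip_width: 0.276
grasp_force: 36.8
lid est 0.9443331231241057 [0.5955 0.0094 0.3046]
```

View pics/s2.png

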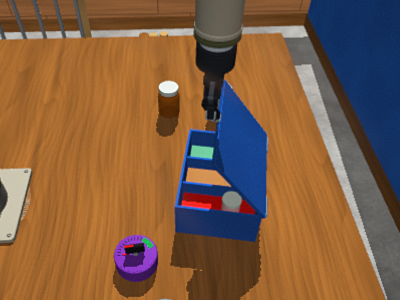

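The lid stands steeper (about 0.94 rad), still held, and the vertical force has reversed. Now I bring it back to about 0.67.

```bash

python3 -m inch '[[[0,0,0],[0,0,0]],[[0,0,0],[0,0,0]],[[0.08,0,0.06],[0,0,0]],[[0.16,0,0.125],[0,0,0]],[[0.24,0,0.19],[0,0,0]],[[0.32,0,0.26],[0,0,0]],[[0.395,0,0.33],[0,0,0]],[[0.47,0,0.4],[0,0,0]],[[0.54,0,0.475],[0,0,0]],[[0.61,0,0.55],[0,0,0]]]'
python3 -m inch '[[[0,0,0],[0,0,0]],[[0,0,0],[0,0,0]],[[0,0,0],[0,0,0]],[[0,0,0],[0,0,0]],[[0,0,0],[0,0,0]],[[0,0,0],[0,0,0]],[[0,0,0],[0,0,0]],[[0,0,0],[0,0,0]],[[0,0,0],[0,0,0]],[[0,0,0],[0,0,0]]]'
python3 - <<'E'
from h import *
o=manip.get_obs();g=o["position"]+R.from_quat(o["ee_rot"]).as_matrix()@[0,0,-.0187];print("lid est",np.arcsin((g[2]-.11)/.236)-.0254,g,o["joint_velocities"])
im=manip.camera("side")[...,::-1].copy();cv2.imwrite("pics/s3.png",im[40:420,100:500])
E
```

```text
clock: 30.4
position: [0.5488, 0.0187, 0.242]
ee_rot: [0.103, 0.995, 0.001, 0.001]
ft_force: [7.2, 5.2, -4.9]
grip_width: 0.275
grasp_force: 33.9
clock: 31.4
position: [0.5487, 0.0187, 0.2419]
ee_rot: [0.103, 0.995, 0.001, 0.001]
ft_force: [6.7, 5.3, -4.5]
grip_width: 0.275
grasp_force: 33.9
lid est 0.6666247790146895 [0.5486 0.0187 0.2606] [ 0.0027 -0.0014  0.0011  0.0012 -0.0004  0.0009  0.0006]
```

View pics/s3.png

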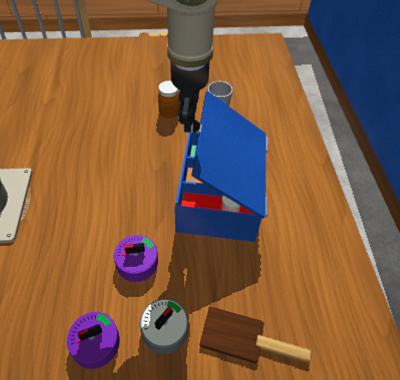

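The lid is held at about 0.67 rad, with the handle about 14 mm below balance. The pointer is in the green at (172,312) and the bystanders haven't moved.

```bash
python3 -c "
from workcell import manip;print(manip.hand_in())"
```

```text
the job is handed in; nothing more can be done
None
```

I wound the timer into the green band, raised the lid past balance to about 0.94 rad, and brought it back to about 0.67 rad, where the gripper still holds it by the handle about 14 mm below balance; I handed the job in at about 31 s, and no verdict came back.

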